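Do up the second captive draw screw of an injector clamp

TASK

On the clamp fixture one of the two winged captive screws is already done up and stands proud; the other is still down in its collar. Pull that low one straight up against its spring until its thread engages, turn it clockwise (seen from above) as far as it goes, and let go so that it stays up. Leave the screw that is already done up as it is.

Things in the scene. Friction and masses are not known exactly. Their poses are not given: they have to be found in the camera images.
- draw_wing (a point): Centre of the wing grip of the screw still down, the one to do up. The wing is a plain steel bar 12 mm thick, 42 long, 28 high on a thin brass neck; its centre is now 70 mm above the bench and 24 above its collar, its underside 10 above the collar. The point moves and turns with the wing: z up along the screw's axis, y along the bar's length, x across its thickness.
- other_wing (a point): Centre of the wing grip of the screw that is already done up, same shape and size; it stands about 16 mm higher (86 mm above the bench), showing more brass thread under the wing. 150 mm from the low screw at the other end of the bar. To be left alone.
- draw_lift (a joint): How far that screw is pulled up, m: 0 fully down, 0.020 at the upper stop. A spring draws it down with 3 N at 0 and 8 N at the stop. At 0.016 and above it is free to turn; released after turning it rests on its thread at about 0.016.
- draw_turn (a joint): How far that screw is turned clockwise seen from above, rad: starts at 0 to 0.12, stop at 1.3. While the screw is down it is blocked at about 0.3. From about 0.9 on it is firmly on its thread and stays up; let go much before that and the spring may pull it down again.
- fixture: The clamp, fixed on the bench: dark steel plate 110 x 230 x 14 mm (x, y, z; origin at the centre of its underside), an injector in its middle under an aluminium bar 34 mm wide whose top is 45 mm above the bench. At each end of the bar, 75 mm from the middle, an upright aluminium collar 44 mm across, top 46 mm above the bench, holds a winged screw; which end has the low one varies.

How it is judged:
On the way:
1. the low screw is pulled up against its spring before it is turned (value of joint draw_lift above 0.011 m and value of joint draw_turn below 0.5 rad), for 0.05 s.
At the end, for the whole second after the job is handed in: The low screw stands up on its thread, at least 12 mm above its down position, turned clockwise to at least 0.9 rad (about 50 degrees; the stop is at 75); the other screw still stands within 6 mm of where it was (value of joint draw_lift above 0.012 m and value of joint draw_turn above 0.9 rad and distance of other_wing from where it was at the start of the episode below 0.006 m); the robot touches nothing.
It fails at once if the screw that was already done up drops or is pulled by more than 6 mm (distance of other_wing from where it was at the start of the episode above 0.006 m).
It also fails if it takes over 38 s, if anything falls off the work surface, if the arm or the gripper's body presses on something with over 40 N, if the wrist force passes 120 N, or if a joint passes its speed limit or range.

ROBOT

A 7-joint arm with a two-finger parallel gripper is mounted at the origin on a cart in front of the work surface, level with it; the furniture and walls round the work are solid. World frame = base frame: x ahead of the robot, y to its left, z up, the work surface at z = 0. Lengths are in m, angles in rad, forces in N, time in s.
With the tool pointing down it reaches from about 0.4 to 0.85 m from the base axis. Payload 10.4 kg.
Tool frame: the origin (TCP) lies midway between the tips of the shut fingers; the grasp point (between the pads) lies 19 mm behind it (manip.pinch_z is the distance from the TCP to the grasp point, in m); y points along the fingers, x is the direction in which the jaws open and shut, and the axes are right-handed (so a half turn about y gives the same grasp; the last joint's range is limited). The gripper opens to 85 mm and grips with 20 to 120 N. Pads are 22 mm wide; open, the fingers measure 114 mm over their backs; the gripper's body (76 mm by 85 mm) begins 54 mm behind the grasp point. The pads swing forward as they close: fully open they stand 13 mm farther back than shut.
Start: joints at [-1.162, 0.332, -0.065, 1.46, 0.022, 1.35, -0.088], TCP at [0.262, 0.568, 0.206] pointing down, gripper open.
Joint ranges: [-2.6, 2.6], [-0.5, 2.12], [-1.47, 1.34], [0.16, 2.42], [-1.27, 4.41], [0.06, 2.06], [-2.6, 2.6]. Speed limits (rad/s): [2.22, 2.22, 2.79, 2.79, 3.14, 3.14, 3.14].

INTERFACE

Orientations are given as a unit quaternion [x, y, z, w].
In Python, from workcell import manip gives the robot as it stands.
- The arm moves only by the shell command python3 -m pendant 'ROWS' [OPENING] [FORCE]. ROWS is a JSON object of lists of equal length, an entry for each row: "offset": the shift along the tool's x, y, z scaled (see below), a list of three; "turn": the turn, a rotation vector about the tool's x, y, z scaled (see below), a list of three. A call has 1 to 12 rows; each row is the pose to reach, as a shift and turn from the pose measured when the call began, along the tool's axes at that moment; what a row does not reach only later rows make up. The controller multiplies each number of a shift by 200 mm and each number of a turn by 45 degrees. A row lasts 1/8 s, in which the tool goes at most 62.5 mm and 10.7 degrees, less where a joint would pass 70% of its speed; a pose out of reach is approached as far as the arm can. A call with a number of a shift or a turn outside -1 to 1 is refused whole. A call with a gripper value outside its range is refused whole. OPENING is the opening in per cent of the stroke, from 0 (shut) to 100 (fully open), set as the call begins (- or left out, the last holds). The fingers move at their own pace and stop on an object; FORCE is the grip in N (left out, the last holds). Time passes only in rows, so rows that repeat a pose let the fingers close. It gives the time, the measured TCP pose, the force and the opening at its end, in the units of the state.
- manip.get_obs(): the state, without advancing time (a new reading comes with each control period).
- manip.camera(name): name is "scene" or "top" or "wrist"; returns (picture, depth): 384x512x3 uint8, red, green, blue; 384x512 float32, m along the optical axis (not along the pixel's ray), 0 where there is no reading.
- manip.camera_model(name): a dict with "intrinsics" (3x3 intrinsics, pixels), "R" (3x3) and "t" (3): a world point X has camera coordinates R X + t; the wrist camera has in their place "tool_from_camera" (4x4, takes a point from camera to tool coordinates, whose origin is the TCP and whose axes are the tool frame's). Camera axes: x right, y down, z forward; pixel columns grow to the right and rows downward; lengths in m; the calibration is good to about 2 mm. The wrist camera is an equidistant fisheye: a pixel r from the principal point sees the ray r / f radians off the axis. A picture is of the moment at which its call begins: read the wrist's pose just before it. camera_model takes no time and is no camera call.
- manip.hand_in(): hands the job in, once; it reports no verdict.
The state is a dict: "clock": time; "joint_pos": joint angles; "joint_velocities": joint speeds; "tau": joint torques, N m; "position": TCP position; "ee_rot": TCP orientation; "ft_force": force on the tool from outside, world axes, zero at the start; "torque": the same for the moment, N m; "grip_width": opening from 0.0 (shut) to 1.0 (fully open).
Only numpy, scipy, OpenCV 4.12 (cv2) and the standard library are available. Lean on these libraries where they do the work, as an engineer would, in place of code of your own. Each camera call takes 0.05 s, during which the arm holds its last target. There are 200 camera calls.

## Working session

There is one attempt and no reset: what is moved stays moved. The work goes in short steps, Python scripts to look and compute and a shell command to move; the robot and the scene stay as the last step left them, time stands still between calls to the robot, and variables do not carry over. Pictures are saved under pics/ and viewed, about 8 in all and at most 12, crops included, and the job is handed in when it is done.

```bash
mkdir -p pics; cat > h.py <<'E'
import numpy as np, cv2
from workcell import manip
from scipy.spatial.transform import Rotation as Ro
def cloud(n):
    im,d=manip.camera(n); m=manip.camera_model(n); K=np.array(m["intrinsics"]);R=np.array(m["R"]);t=np.array(m["t"])
    v,u=np.mgrid[:d.shape[0],:d.shape[1]]
    p=np.stack([(u-K[0,2])/K[0,0]*d,(v-K[1,2])/K[1,1]*d,d],-1)
    return im,d,(p-t)@R
E
python3 - <<'E'
from h import *
o=manip.get_obs();print({k:np.round(v,3).tolist() for k,v in o.items()}, manip.pinch_z)
for n in("top","scene"):
    im,d,P=cloud(n);cv2.imwrite(f"pics/{n}0.png",im[...,::-1]);np.savez(f"{n}0.npz",im=im,d=d,P=P)
    print(n,(d>0).mean(),np.round(P[192,256],3))
a=cv2.imread("pics/top0.png");b=cv2.imread("pics/scene0.png")
cv2.imwrite("pics/both.png",cv2.resize(np.vstack([a,b]),(400*1,600)))
E
```

```text
{'clock': 0.0, 'joint_pos': [-1.162, 0.333, -0.065, 1.461, 0.022, 1.35, -0.089], 'joint_velocities': [-0.002, -0.001, 0.001, 0.001, 0.001, 0.001, -0.001], 'tau': [-0.0, -62.545, 0.049, -39.16, 0.016, 0.01, 0.0], 'position': [0.261, 0.567, 0.205], 'ee_rot': [0.596, 0.381, -0.382, -0.595], 'ft_force': [0.338, 0.584, -0.033], 'torque': [0.014, 0.02, 0.021], 'grip_width': 1.0} 0.0187
top 0.9959462483723959 [0.566 0.048 0.015]
scene 0.9956156412760416 [0.618 0.117 0.002]
```

View pics/top0.png

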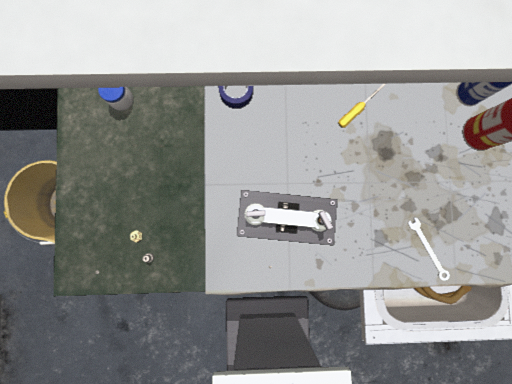

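View pics/scene0.png

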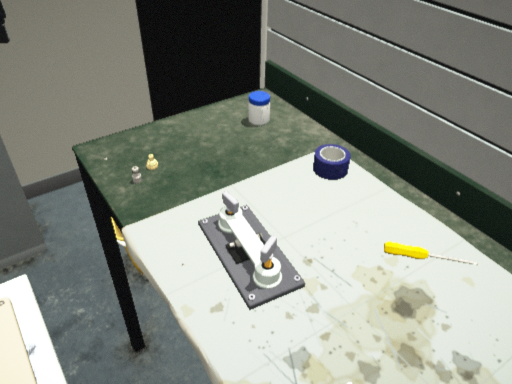

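```bash
python3 - <<'E'
from h import *
for n in("top","scene"):
    P=np.load(f"{n}0.npz")["P"]
    m=(P[...,2]>.050)&(P[...,2]<.13)&(P[...,0]>.35)&(P[...,0]<.65)&(abs(P[...,1])<.3)
    k,l,s,c=cv2.connectedComponentsWithStats(m.astype(np.uint8))
    for i in range(1,k):
        if s[i,4]<6: continue
        q=P[l==i]; z=np.percentile(q[:,2],90); t=q[q[:,2]>z-.006]
        c2,sz,_=cv2.minAreaRect((t[:,:2]*1000).astype(np.float32)),0,0
        w,v=np.linalg.eigh(np.cov(t[:,:2].T)) 
        print(n,s[i],"zmax",z.round(4),"top mean",t.mean(0).round(4),"rect",np.round(c2[0],1),np.round(c2[1],1),"long ax deg",np.degrees(np.arctan2(v[1,1],v[0,1])).round(1),len(t))
    p=P[(P[...,2]>.01)&(P[...,2]<.02)&(abs(P[...,0]-.5)<.2)&(abs(P[...,1])<.25)]
    print(cv2.minAreaRect((p[:,:2]*1000).astype(np.float32)))
o=manip.get_obs();R=Ro.from_quat(o["ee_rot"]).as_matrix();print(R.round(3))
E
```

```text
top [247 210  19   8 114] zmax 0.0856 top mean [0.5146 0.0504 0.0835] rect [514.6  49.9] [11.9 39.6] long ax deg 93.1 104
top [318 211  15  19 150] zmax 0.101 top mean [ 0.4966 -0.0981  0.0993] rect [496.4 -98.3] [40.6 11.8] long ax deg -153.5 106
((505.49609375, -24.58819580078125), (230.21798706054688, 109.83012390136719), 83.03340148925781)
scene [222 191  17  23 252] zmax 0.0849 top mean [0.5124 0.0497 0.0835] rect [513.2  52.2] [12.4 41.5] long ax deg 93.5 106
scene [260 235  17  31 338] zmax 0.1001 top mean [ 0.4933 -0.0988  0.0988] rect [495.1 -97.3] [42.5 11.8] long ax deg -154.6 158
((504.1553955078125, -22.07586669921875), (232.39939880371094, 110.47300720214844), 83.13546752929688)
[[ 0.418 -0.    -0.908]
 [ 0.908 -0.001  0.418]
 [-0.001 -1.    -0.   ]]
```

```bash
python3 -m pendant '{"offset":[[-0.2,0,-0.25],[-0.4,0,-0.5],[-0.6,0,-0.75],[-0.8,0,-1],[-0.8,0,-1],[-0.8,0,-1]],"turn":[[0,0.2,0],[0,0.4,0],[0,0.55,0],[0,0.7,0],[0,0.7,0],[0,0.7,0]]}' 70
cat > go.py <<'E'
from h import *; import sys
# print offset (units) and turn to target TCP x y z and jaw-axis angle deg
T=np.array(list(map(float,sys.argv[1:4])));a=float(sys.argv[4])
o=manip.get_obs();R=Ro.from_quat(o["ee_rot"]).as_matrix();t=np.radians(a)
Rt=np.array([[np.cos(t),0,-np.sin(t)],[np.sin(t),0,np.cos(t)],[0,-1,0]])
print("off",((R.T@(T-o["position"]))/.2).round(3),"turn",(Ro.from_matrix(R.T@Rt).as_rotvec(degrees=True)/45).round(3),"q",np.round(o["joint_pos"],2),"F",np.round(o["ft_force"],1),o["grip_width"],o["clock"])
E
python3 go.py .514 .050 .18 3.3
```

```text
clock: 0.85
position: [0.3759, 0.3384, 0.205]
ee_rot: [0.677, 0.205, -0.206, -0.676]
ft_force: [-0.4, 1.1, 0.1]
grip_width: 0.705
off [-0.228  0.126 -1.582] turn [ 0.001  0.677 -0.001] q [-0.94  0.07  0.12  1.78 -0.01  1.3  -0.23] F [-0.4  1.1  0.1] 0.7053736261770339 0.85
```

```bash
python3 -m pendant '{"offset":[[-0.03,0,-0.25],[-0.06,0,-0.5],[-0.1,0.03,-0.75],[-0.14,0.06,-1],[-0.14,0.06,-1],[-0.14,0.06,-1]],"turn":[[0,0.2,0],[0,0.4,0],[0,0.55,0],[0,0.68,0],[0,0.68,0],[0,0.68,0]]}'
python3 go.py .514 .050 .18 3.3
```

```text
clock: 1.6
position: [0.4634, 0.1585, 0.1929]
ee_rot: [0.707, 0.02, -0.021, -0.706]
ft_force: [-1.0, 0.9, 0.3]
grip_width: 0.7
off [ 0.221  0.065 -0.556] turn [ 0.001  0.002 -0.002] q [-0.74  0.03  0.32  1.84 -0.01  1.27 -0.35] F [-1.   0.9  0.3] 0.6997753200222417 1.6
```

```bash
python3 -m pendant '{"offset":[[0.1,0,-0.25],[0.22,0.06,-0.5],[0.22,0.06,-0.55],[0.22,0.06,-0.55],[0.22,0.06,-0.55]],"turn":[[0,0,0],[0,0,0],[0,0,0],[0,0,0],[0,0,0]]}' 60
cat > wr.py <<'E'
from h import *; import sys
o=manip.get_obs();R=Ro.from_quat(o["ee_rot"]).as_matrix();p=np.array(o["position"])
im,d=manip.camera("wrist");m=manip.camera_model("wrist");K=np.array(m["intrinsics"]);T=np.array(m["tool_from_camera"])
cv2.imwrite(f"pics/{sys.argv[1]}.png",im[...,::-1])
v,u=np.mgrid[:d.shape[0],:d.shape[1]];x=(u-K[0,2])/K[0,0];y=(v-K[1,2])/K[1,1];r=np.hypot(x,y)+1e-9
s=np.tan(np.minimum(r,1.4))/r
q=np.stack([x*s*d,y*s*d,d],-1)@T[:3,:3].T+T[:3,3]
P=q@R.T+p
lo,hi=float(sys.argv[2]),float(sys.argv[3])
mk=(P[...,2]>lo)&(P[...,2]<hi)&(abs(P[...,0]-.51)<.06)&(abs(P[...,1]-.05)<.2)&(d>0)
k,l,st,c=cv2.connectedComponentsWithStats(mk.astype(np.uint8))
for i in range(1,k):
    if st[i,4]<100: continue
    t=P[l==i];rc=cv2.minAreaRect((t[:,:2]*1000).astype(np.float32));w,V=np.linalg.eigh(np.cov(t[:,:2].T))
    print(st[i],"mean",t.mean(0).round(4),"rect",np.round(rc[0],1),np.round(rc[1],1),"long",np.degrees(np.arctan2(V[1,1],V[0,1])).round(1))
E
python3 wr.py w1 .078 .092; python3 go.py .514 .050 .055 3.3
```

```text
clock: 2.22
position: [0.5134, 0.0538, 0.1811]
ee_rot: [0.707, 0.022, -0.023, -0.707]
ft_force: [-0.5, 0.5, 0.2]
grip_width: 0.598
[248 165  14  44 552] mean [0.5126 0.054  0.0836] rect [512.6  53.4] [11.9 40.9] long 91.8
[218 306  30  12 179] mean [ 0.5    -0.0877  0.0844] rect [496.1 -89.2] [33.9  9. ] long -159.9
off [ 0.002  0.63  -0.018] turn [ 0.     0.006 -0.001] q [-0.6   0.1   0.44  1.8  -0.05  1.25 -0.09] F [-0.1  0.8  0.3] 0.5968404029839237 2.275
```

View pics/w1.png

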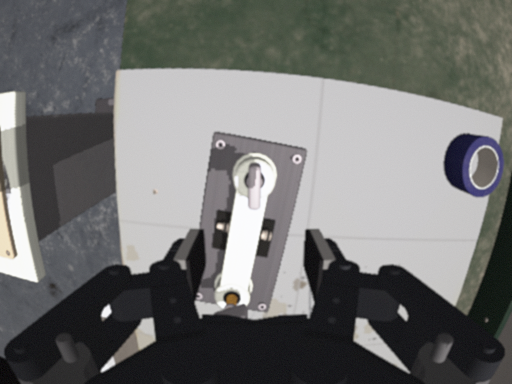

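Wrist view: the low wing lies at about (255,187), centred and aligned with the jaws; the done-up screw is at (230,297). Descend.

```bash
python3 -m pendant '{"offset":[[0,0.2,0],[0,0.4,0],[0,0.5,0],[0,0.56,0],[0,0.62,0],[0,0.63,0],[0,0.63,0]],"turn":[[0,0,0],[0,0,0],[0,0,0],[0,0,0],[0,0,0],[0,0,0],[0,0,0]]}' && python3 go.py .513 .052 .055 2.8
```

```text
clock: 3.15
position: [0.5137, 0.0537, 0.0555]
ee_rot: [-0.707, -0.022, 0.022, 0.707]
ft_force: [0.6, -0.0, -0.7]
grip_width: 0.598
off [-0.004  0.003 -0.008] turn [-0.     0.017 -0.001] q [-0.57  0.25  0.43  1.94 -0.12  0.98 -0.03] F [ 0.6 -0.  -0.7] 0.5983160228649971 3.15
```

```bash
python3 -m pendant '{"offset":[[0,0,-0.008],[0,0,-0.008],[0,0,-0.008],[0,0,-0.008],[0,0,-0.008],[0,0,-0.008],[0,0,-0.008],[0,0,-0.008]],"turn":[[0,0,0],[0,0,0],[0,0,0],[0,0,0],[0,0,0],[0,0,0],[0,0,0],[0,0,0]]}' 0 60 && python3 go.py .513 .052 .055 2.8
```

```text
clock: 4.15
position: [0.5139, 0.052, 0.0561]
ee_rot: [-0.707, -0.022, 0.022, 0.707]
ft_force: [-3.0, -0.3, 6.2]
grip_width: 0.1
off [-0.005  0.005  0.   ] turn [-0.     0.017 -0.   ] q [-0.57  0.25  0.43  1.94 -0.12  0.99 -0.02] F [-3.  -0.3  6.2] 0.09978797771810868 4.15
```

```bash
python3 -m pendant '{"offset":[[0,-0.025,0],[0,-0.05,0],[0,-0.075,0],[0,-0.09,0],[0,-0.09,0],[0,-0.09,0]],"turn":[[0,0,0],[0,0,0],[0,0,0],[0,0,0],[0,0,0],[0,0,0]]}' && python3 wr.py w2 .09 .12;  python3 go.py .513 .052 .055 2.8
```

```text
clock: 4.9
position: [0.5136, 0.0519, 0.0738]
ee_rot: [-0.707, -0.022, 0.022, 0.707]
ft_force: [-0.5, 0.2, -7.6]
grip_width: 0.095
[ 216  199   77   78 2121] mean [0.5122 0.0584 0.1049] rect [512.6  53.3] [34.8 33.9] long 93.1
off [-0.003  0.094  0.   ] turn [-0.     0.017 -0.001] q [-0.58  0.22  0.43  1.92 -0.11  1.02 -0.03] F [-1.4 -0.3 -7.5] 0.0945230691625628 4.95
```

```bash
python3 - <<'E'
from h import *
im,d,P=cloud("scene");cv2.imwrite("pics/s1.png",cv2.resize(im[140:320,150:350,::-1],None,fx=3,fy=3))
E
```

```text
(no output)
```

View pics/s1.png

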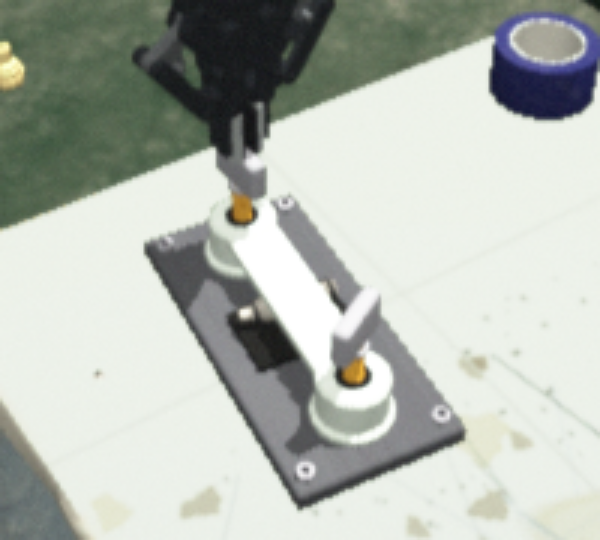

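View pics/w2.png

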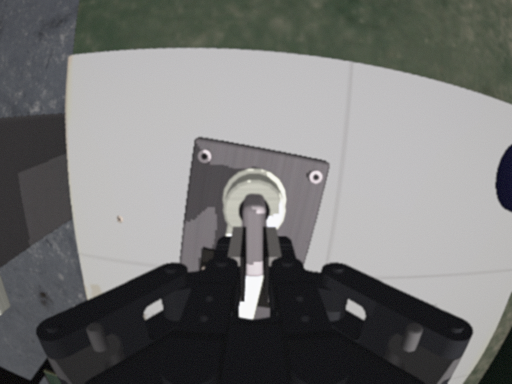

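The wing is held at (252,235) and raised: brass now shows under it and the force matches the spring. Turn clockwise.

```bash
python3 -m pendant '{"offset":[[0,0,0],[0,0,0],[0,0,0],[0,0,0],[0,0,0],[0,0,0],[0,0,0],[0,0,0],[0,0,0],[0,0,0]],"turn":[[0,0.1,0],[0,0.2,0],[0,0.3,0],[0,0.4,0],[0,0.5,0],[0,0.6,0],[0,0.7,0],[0,0.8,0],[0,0.8,0],[0,0.8,0]]}' && python3 go.py .5136 .052 .0738 -71
```

```text
clock: 6.25
position: [0.5136, 0.052, 0.0738]
ee_rot: [0.679, -0.197, 0.197, -0.679]
ft_force: [-0.7, 0.2, -8.0]
grip_width: 0.096
off [-0. -0.  0.] turn [ 0.001  0.859 -0.001] q [-0.65  0.23  0.51  1.92 -0.13  1.02 -0.64] F [-0.7  0.2 -8. ] 0.09584391325819176 6.25
```

```bash
python3 -m pendant '{"offset":[[0,0,0],[0,0,0],[0,0,0],[0,0,0],[0,0,0],[0,0,0],[0,0,0],[0,0,0],[0,0,0],[0,0,0]],"turn":[[0,0.1,0],[0,0.2,0],[0,0.3,0],[0,0.4,0],[0,0.5,0],[0,0.6,0],[0,0.7,0],[0,0.75,0],[0,0.75,0],[0,0.75,0]]}' && python3 -c "
from h import *;print(np.round(manip.get_obs()['torque'],2))"; python3 go.py .5136 .052 .0738 -71
```

```text
clock: 7.5
position: [0.5136, 0.052, 0.0738]
ee_rot: [0.593, -0.385, 0.385, -0.593]
ft_force: [-1.2, -0.4, -8.9]
grip_width: 0.097
[-0.1   0.12  0.01]
off [-0. -0.  0.] turn [ 0.001  0.111 -0.   ] q [-0.72  0.23  0.59  1.93 -0.15  1.02 -1.21] F [-1.2 -0.4 -8.9] 0.09690130634414118 7.5
```

```bash
python3 -m pendant '{"offset":[[0,0,0],[0,0,0],[0,0,0],[0,0,0],[0,0,0]],"turn":[[0,0.04,0],[0,0.08,0],[0,0.12,0],[0,0.14,0],[0,0.14,0]]}' && python3 -c "
from h import *;print(np.round(manip.get_obs()['torque'],2))"; python3 go.py .5136 .052 .0718 -71
```

```text
clock: 8.12
position: [0.5136, 0.052, 0.0738]
ee_rot: [0.571, -0.417, 0.417, -0.571]
ft_force: [-0.4, -0.8, -8.1]
grip_width: 0.1
[-0.07  0.08  0.15]
off [-0.    0.01  0.  ] turn [ 0.001 -0.029 -0.   ] q [-0.73  0.24  0.61  1.93 -0.16  1.02 -1.31] F [-0.4 -0.8 -8.1] 0.09999823467842403 8.125
```

The stop is reached (vertical torque rises to 0.15). Set the screw on its thread and release.

```bash
python3 -m pendant '{"offset":[[0,0.005,0],[0,0.01,0],[0,0.01,0]],"turn":[[0,0,0],[0,0,0],[0,0,0]]}' && python3 -m pendant '{"offset":[[0,0,0],[0,0,0],[0,0,0],[0,0,0],[0,0,0]],"turn":[[0,0,0],[0,0,0],[0,0,0],[0,0,0],[0,0,0]]}' 50 && python3 -m pendant '{"offset":[[0,-0.05,0],[0,-0.15,0],[0,-0.35,0],[0,-0.55,0],[0,-0.7,0],[0,-0.7,0],[0,-0.7,0]],"turn":[[0,0,0],[0,0,0],[0,0,0],[0,0,0],[0,0,0],[0,0,0],[0,0,0]]}'
python3 wr.py w3 .09 .12
python3 - <<'E'
from h import *
im,d,P=cloud("scene");cv2.imwrite("pics/s2.png",cv2.resize(im[140:320,150:350,::-1],None,fx=3,fy=3))
m=(P[...,2]>.050)&(P[...,2]<.115)&(P[...,0]>.45)&(P[...,0]<.56)&(abs(P[...,1])<.13)
k,l,s,c=cv2.connectedComponentsWithStats(m.astype(np.uint8))
for i in range(1,k):
    if s[i,4]<30: continue
    q=P[l==i]; z=np.percentile(q[:,2],90); t=q[q[:,2]>z-.006];w,v=np.linalg.eigh(np.cov(t[:,:2].T))
    print(s[i],z.round(4),t.mean(0).round(4),np.degrees(np.arctan2(v[1,1],v[0,1])).round(1))
E
```

```text
clock: 8.5
position: [0.5138, 0.052, 0.072]
ee_rot: [0.571, -0.417, 0.417, -0.571]
ft_force: [-1.4, -0.3, -3.5]
grip_width: 0.095
clock: 9.12
position: [0.5138, 0.0521, 0.0721]
ee_rot: [0.571, -0.417, 0.417, -0.571]
ft_force: [-0.1, 0.8, 0.1]
grip_width: 0.499
clock: 10.0
position: [0.5136, 0.052, 0.2118]
ee_rot: [0.571, -0.417, 0.417, -0.571]
ft_force: [0.1, 0.7, 0.5]
grip_width: 0.502
[248 161  14  42 492] mean [0.5138 0.0523 0.099 ] rect [513.  52.] [40.4 12. ] long -161.8
[370 219  13  37 403] mean [ 0.4953 -0.0937  0.098 ] rect [494.2 -96. ] [41.7 13. ] long -154.5
[221 185  18  27 317] 0.0998 [0.5124 0.0499 0.0985] -162.7
[260 235  17  32 339] 0.1 [ 0.4936 -0.0986  0.0987] -154.8
```

View pics/s2.png

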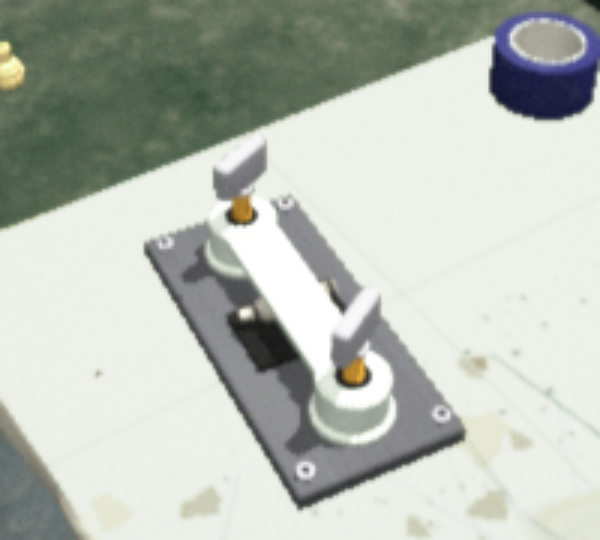

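```bash
python3 -c "
from workcell import manip
print(manip.hand_in())"
```

```text
the job is handed in; nothing more can be done
None
```

I pulled the low screw (left end of the bar, +y) up about 18 mm, turned it about 75° clockwise until the torque rose at its stop, and set it down on its thread. I then released it, backed the gripper off about 140 mm and handed the job in at about 10 s.

- **Low screw:** its wing top went from about 85 mm to 100 mm above the bench, a rise of about 15 mm. The bar turned from about 93° to 18°, so about 75° or 1.3 rad. The wrist and scene cameras agree to about 1°.
- **Other screw:** by the scene camera it had moved less than 1 mm.
- **Robot:** the wrist force was near zero at the end and the gripper was clear of everything.
- **Small disagreement:** the cameras differ by 2–5 mm in horizontal position, more than the stated 2 mm calibration. It did not affect the grasp.

No check failed. The hand-in itself reports no verdict.

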